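# Uncap a gas sensor and snap its front cover home

## Task

Lift the red transport cap off the gas sensor's cell and set it upright, right down in either free well of the wooden parking block, and let go of it. Then put the ivory front cover on the sensor housing and press it down until both snap hooks click and the cover sits flush all round on the seal, and finish while still pressing it down firmly, with about 10 N, so that the seal beds in: do not let up or move away at the end. Leave the spare cap and the tools round about where they are.

Things in the scene. Friction and masses are not known exactly. Their poses are not given: they have to be found in the camera images.
- housing: grey open housing of a wall gas sensor in a dark grey assembly nest, fixed; its place and yaw vary. Origin: centre of the nest's underside, on the bench; x along the long side, z up. Nest 140 (x) x 112 (y) x 10 mm, corner locators up to 19 mm. Housing base 112 x 84 mm up to a ledge with black seal at 24 mm; inside it walls 101 x 73 mm outside, rounded tops at 41 mm. Same after half a turn
- seat (a point): centre of the housing at the height of its ledge and seal, 24 mm above the bench, axes as the housing. The cover is home when its origin is here
- cell_top (a point): centre of the top of the sensor cell in the middle of the housing, 52 mm above the bench. The cell's nose is 20 mm across from 36 to 52 mm; below it a steel collar 28 mm across, on whose top (36 mm) the cap's rim rests
- hook_far (a joint): ivory sprung snap hook in a notch in the middle of the housing's +x end wall, nose up to 41 mm above the bench: 0 at rest, grows (rad) as it is bent inwards, about 0.12 when the cover's catch rib slips past it; then springs back by itself to about 0
- hook_near (a joint): the same hook in the housing's -x end wall
- cover: ivory snap-fit front cover, 112 (x) x 84 (y) mm, lying right way up (open side down). Origin: centre of its open lower edge; x along its long side, z up. Skirt 104 x 76 mm inside (1.5 mm play all round on the housing's walls), flat top at z = 23 mm, on it the louvred guard. Hollow below for the cell, but the cap is too big to go under it. Fits either way round (half a turn). 0.1 kg
- guard_top (a point): centre of the top of the cover's guard, 46 mm above its lower edge. The guard is a block 36 (x) x 46 (y) mm, straight sides from z = 23 to 46 mm: grip it across the 36 mm, in line with the hooks. Over the housing, the cover meets the hooks about 11 mm above the seat; the push grows to about 10 to 12 N and drops suddenly about 6 mm above the seat as the hooks pull the cover down home on the ledge
- cap: red ribbed transport cap, 30 mm across, 28 mm high, loosely over the sensor cell (hollow 23 mm across, 20 mm deep, open below). Origin: centre of its open lower rim, at the start 36 mm above the bench; z up. Lift it at least 20 mm to clear the cell. 20 g
- park_block: light wooden parking block for caps, 56 (x) x 156 (y) x 24 mm, fixed; its place and yaw vary, and it may lie left or right of the housing, with the cover on the other side. Origin: centre of its underside. Three round wells along y at -49, 0 and +49 mm, 36 mm across, 14 mm deep. A spare red cap stands in the one at y = -49 mm; the others are free
- park_block_hole1 (a point): centre of the mouth of the middle well (free), 24 mm above the bench
- park_block_hole2 (a point): centre of the mouth of the well at y = +49 mm (free), 24 mm above the bench. A cap standing in a well has its origin 14 mm below the mouth
- spare_cap: another red cap of the same kind, standing in the well at y = -49 mm of the parking block; it stays there
- multimeter: yellow and black hand multimeter lying behind the work, 142 (x) x 68 (y) x 44 mm, to be left alone. Origin: centre of its underside
- screwdriver_red: red-handled screwdriver lying in front of the work, 196 mm long (along its y) and 26 mm thick, to be left alone. Origin: middle of its length, on the bench
- marker_pen: white and green marker pen, 135 mm long (along its y) and 16 mm thick, to be left alone. Origin: middle of its length, on the bench
- solder_spool: reel of solder standing on its flange, 52 mm across, 44 mm high, to be left alone. Origin: centre of its underside
- pliers_nose: red-handled long-nose pliers lying at the right, 168 mm long (along their y), 51 mm wide, 11 mm thick, to be left alone. Origin: middle, on the bench
There are look-alikes about, which are no part of the job. What is shaped like the cap but black or turquoise is not meant.

How it is judged (in metres and radians):
On the way, in this order (a step that is already met when the one before it is completed fails the run):
1. the cap stands upright, right down in a free well of the parking block, and is let go (((horizontal distance between cap and park_block_hole1 below 0.006 m and z of cap in the frame of park_block_hole1 below -0.011 m) or (horizontal distance between cap and park_block_hole2 below 0.006 m and z of cap in the frame of park_block_hole2 below -0.011 m)) and angle between cap's own z axis and vertical below 0.1 rad and contact force between cap and the arm below 0.05 N and contact force between cap and the fingers below 0.05 N), for 0.2 s.
2. the cover has snapped home over both hooks (z of cover in the frame of seat below 0.0025 m and horizontal distance between cover and seat below 0.004 m and value of joint each of hook_far, hook_near below 0.06 rad), for 0.2 s.
At the end, for the whole second after the job is handed in: Cap upright in a free well (6 mm, 11 mm deep). Cover within 2 mm of home in height, 4 mm sideways, 0.03 rad of level, 0.06 rad of the housing's direction; both hooks back below 0.06 rad; the fingers (over 3 N on it) still press the cover on the housing with over 4 N for the last second (((horizontal distance between cap and park_block_hole1 below 0.006 m and z of cap in the frame of park_block_hole1 below -0.011 m) or (horizontal distance between cap and park_block_hole2 below 0.006 m and z of cap in the frame of park_block_hole2 below -0.011 m)) and angle between cap's own z axis and vertical below 0.1 rad and z of cover in the frame of seat below 0.002 m and horizontal distance between cover and seat below 0.004 m and angle between the z axis of cover and the z axis of housing, either way round below 0.03 rad and angle between the x axis of cover and the x axis of housing, either way round below 0.06 rad and value of joint each of hook_far, hook_near below 0.06 rad and contact force between cover and housing above 4 N and contact force between cover and the fingers above 3 N and linear speed of cover below 0.02 m/s); the arm keeps its last pose, push and grip.
It fails at once if a bystander is pushed more than 30 mm or the spare cap is taken out of its well (distance of any of multimeter, screwdriver_red, marker_pen, solder_spool, pliers_nose from where it was at the start of the episode above 0.03 m or distance of spare_cap from where it was at the start of the episode above 0.015 m).
It also fails if it takes over 72 s, if anything falls off the work surface, if the arm or the gripper's body presses on something with over 40 N, if the wrist force passes 120 N, or if a joint passes its speed limit or range.

## Robot

A 7-joint arm with a two-finger parallel gripper is mounted at the origin on a cart in front of the work surface, level with it; the furniture and walls round the work are solid. World frame = base frame: x ahead of the robot, y to its left, z up, the work surface at z = 0. Lengths are in mm, angles in rad, forces in N, time in s.
With the tool pointing down it reaches from about 425 to 825 mm from the base axis. Payload 3.6 kg.
Tool frame: the origin (TCP) lies at the very end of the fingers, on their centre line; the grasp point (between the pads) lies 19 mm behind it; z points along the fingers, y is the line along which they close (so a half turn about z gives the same grasp; the last joint's range is limited). The gripper opens to 93 mm and grips with 3 to 60 N. Pads are 15 mm wide; open, the fingers measure 128 mm over their backs; the gripper's body (75 mm by 188 mm) begins 65 mm behind the grasp point.
Start: joints at [-1.282, 0.615, -0.013, 1.423, 0.008, 1.103, -0.04], TCP at [201.223, 618.038, 218.64] pointing down, gripper open.
Joint ranges: [-3.12, 3.12], [-0.3, 2.06], [-1.34, 1.32], [0.26, 2.42], [-1.36, 4.5], [0.01, 1.98], [-2.84, 2.84]. Speed limits (rad/s): [2.79, 2.79, 3.14, 3.14, 3.14, 3.14, 3.14].

## Interface

Orientations are given as a unit quaternion [w, x, y, z].
In Python, from workcell import r gives the robot as it stands. The module is installed in compiled form; this text tells all that it offers.
- The arm moves only by the tool apply_moves, never from a script. Its argument "motion" is a list of rows, each a list of 3 entries, a list of its own where there are three numbers: the turn, a rotation vector about the tool's x, y, z in rad, then the shift along the tool's x, y, z in m, then the opening, from -1 (shut) to 1 (fully open). A call has 1 to 20 rows; each row shifts and turns the commanded pose from where the row before left it, along the tool's axes as they then stand; what a row does not reach is not made up. A row lasts 1/8 s, in which the tool goes at most 62.5 mm and 10.7 degrees, less where a joint would pass 70% of its speed; a pose out of reach is approached as far as the arm can. A call with a gripper value outside its range is refused whole. The fingers move at their own pace and stop on an object; "grip_force" is the grip in N (left out, the last holds). Time passes only in rows, so rows that do not move let the fingers close. It gives the time, the measured TCP pose, the force, the opening and the grip force at its end, in the units of the state.
- r.state(): the state, without advancing time (a new reading comes with each control period).
- r.grab_frame(name): name is "scene" or "side" or "wrist"; returns the picture (400x640x3 uint8, red, green, blue); there is no depth.
- r.camera_params(name): a dict with "fx", "fy", "cx", "cy" (pixels), "k1" (the pictures are not rectified: a ray, as slopes to the right and down, at radius r is drawn at 1 + k1 r^2 times it, then the intrinsics apply), "extrinsics" (4x4, takes a point from camera to world coordinates). Camera axes: x right, y up, looking along -z (the intrinsics and any distortion apply to the point x, -y, -z); pixel columns grow to the right and rows downward; lengths in mm; the calibration is good to about 2 mm. A picture is of the moment at which its call begins: read the wrist's pose just before it. camera_params takes no time and is no camera call; for the wrist camera it gives the pose at the moment of the call.
- r.finish_job(): hands the job in; it is judged then, once.
The state is a dict: "t": time; "joints": joint angles; "joint_velocities": joint speeds; "effort": joint torques, N m; "ee_pos": TCP position; "tool_rot": TCP orientation; "contact_force": force on the tool from outside, world axes, zero at the start; "torque": the same for the moment, N m; "grip_width": opening from 0.0 (shut) to 1.0 (fully open); "finger_force": force on a finger pad.
Only numpy, scipy, OpenCV 4.12 (cv2) and the standard library are available. Lean on these libraries where they do the work, as an engineer would, in place of code of your own. Each camera call takes 0.05 s, during which the arm holds its last target. There are 200 camera calls.

## Working session

There is one attempt and no reset: what is moved stays moved. The work goes in short steps, Python scripts to look and compute and a tool call to move; the robot and the scene stay as the last step left them, time stands still between calls to the robot, and variables do not carry over. Pictures are saved under pics/ and viewed, at most 10 in all, crops included, and the job is handed in when it is done.

Besides the shell and the picture viewer there is one more tool, called after "Emit:" by a JSON object that holds its "method" and its "body", one argument or row to a line. apply_moves: Moves the arm, as the interface text tells. Its arguments: {"type":"object","properties":{"motion":{"type":"array"},"grip_force":{"type":"number"}},"required":["motion"]}

```bash
mkdir -p pics; python3 - <<'E'
from workcell import r
import cv2,numpy as np
s=r.state(); print({k:np.round(v,3).tolist() for k,v in s.items()})
for n in("scene","side","wrist"):
    c=r.camera_params(n); print(n,{k:np.round(v,3).tolist() for k,v in c.items()})
    cv2.imwrite(f"pics/{n}0.png",r.grab_frame(n)[:,:,::-1])
E
```

```text
{'t': 0.0, 'joints': [-1.282, 0.616, -0.013, 1.425, 0.008, 1.103, -0.04], 'joint_velocities': [0.001, 0.002, -0.002, -0.0, -0.0, -0.0, -0.001], 'effort': [-0.0, -45.893, 0.209, -16.575, -0.061, 0.02, 0.0], 'ee_pos': [201.031, 617.306, 217.481], 'tool_rot': [-0.0, 0.157, 0.988, -0.001], 'contact_force': [0.338, 0.043, 0.723], 'torque': [0.034, -0.03, -0.023], 'finger_force': 0.0, 'grip_width': 1.001}
scene {'fx': 385.286, 'fy': 385.286, 'cx': 317.373, 'cy': 202.169, 'k1': -0.054, 'extrinsics': [[-0.73, 0.486, -0.481, 151.728], [-0.684, -0.518, 0.514, 397.126], [0.001, 0.704, 0.71, 678.234], [0.0, 0.0, 0.0, 1.0]]}
side {'fx': 395.248, 'fy': 395.248, 'cx': 318.821, 'cy': 203.25, 'k1': 0.014, 'extrinsics': [[0.89, 0.287, -0.354, 218.321], [-0.456, 0.53, -0.715, -692.926], [-0.017, 0.798, 0.603, 601.863], [0.0, 0.0, 0.0, 1.0]]}
wrist {'fx': 345.474, 'fy': 345.474, 'cx': 321.805, 'cy': 196.831, 'k1': -0.016, 'extrinsics': [[0.31, -0.917, -0.252, 130.301], [0.951, 0.298, 0.085, 640.591], [-0.002, -0.266, 0.964, 383.78], [0.0, 0.0, 0.0, 1.0]]}
```

View pics/scene0.png

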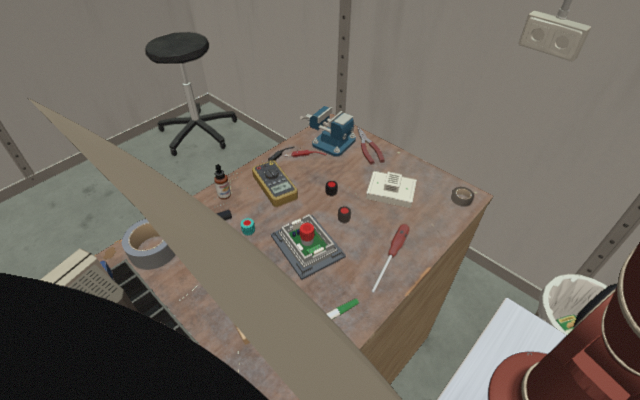

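View pics/side0.png

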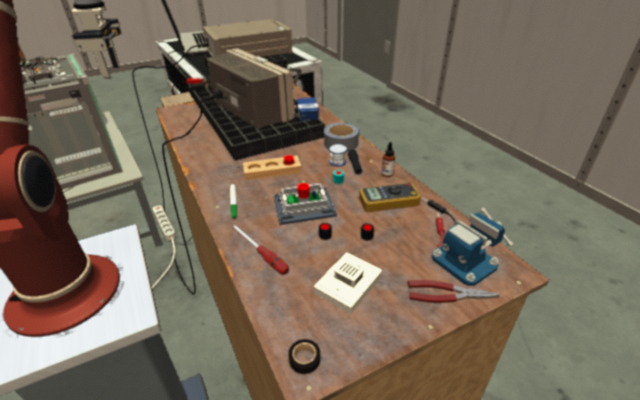

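The side view shows the red cap on the housing at (304,187), with the parking block at left around (272,166) and the spare cap at (289,160). The cover is at right around (348,278). Look-alikes are the black caps at (325,230) and (367,231), and the turquoise one at (338,176). I choose the red cap in the middle of the grey housing.

```bash
cat > h.py <<'E'
from workcell import r
import cv2,numpy as np
def K(c): return np.array([[c["fx"],0,c["cx"]],[0,c["fy"],c["cy"]],[0,0,1.]]),np.array([c["k1"],0,0,0])
def pt(c,uv,z):
    k,d=K(c); p=cv2.undistortPoints(np.array([[uv]],float),k,d)[0,0]
    T=np.array(c["extrinsics"]); v=T[:3,:3]@[p[0],-p[1],-1]; o=T[:3,3]
    return (o+v*(z-o[2])/v[2])[:2]
def proj(c,P):
    k,d=K(c); T=np.array(c["extrinsics"]); q=(np.atleast_2d(P)-T[:3,3])@T[:3,:3]
    return cv2.projectPoints(q*[1,-1,-1],np.zeros(3),np.zeros(3),k,d)[0][:,0]
E
python3 - <<'E'
from h import *
c=r.camera_params("side")
for n,uv,z in[("cap",(304,183),64),("spare",(289,157),38),("hole1",(271,163),24),("hole2",(254,166),24),("cover",(349,270),46),("cA",(382,264),0),("pen",(233,202),8)]:
    print(n,pt(c,uv,z).round(0))
c=r.camera_params("scene")
for n,uv,z in[("cap",(307,225),64),("cover",(393,178),46),("cov",(391,186),23)]:
    print(n,pt(c,uv,z).round(0))
I=cv2.imread("pics/side0.png")[140:320,220:400]
W=cv2.imread("pics/wrist0.png")
cv2.imwrite("pics/a.png",cv2.resize(I,(600,600),interpolation=2))
E
```

```text
cap [540.  34.]
spare [574. 207.]
hole1 [525. 223.]
hole2 [478. 231.]
cover [ 499. -249.]
cA [ 592. -230.]
pen [380. 118.]
cap [537.  17.]
cover [ 502. -250.]
cov [ 500. -245.]
```

View pics/wrist0.png

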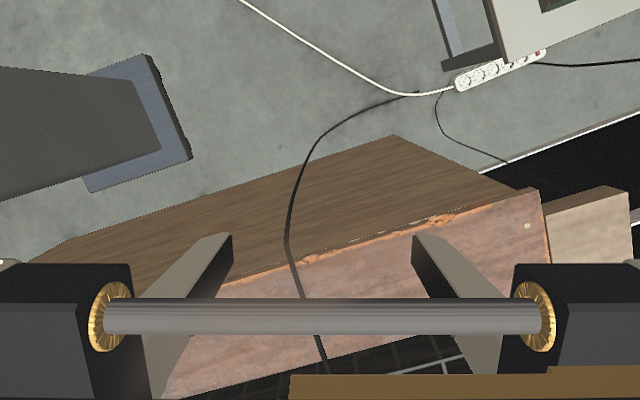

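The wrist view shows the floor and bench edge; the target must lie on the tool's +x side to be visible. Moving to a joint vantage point over block and housing.

Emit:
{"method": "apply_moves", "body": {
  "motion": [
    [[0, 0, 0], [-0.0365, -0.0258, -0.0024], 1],
    [[0, 0, 0], [-0.0365, -0.0258, -0.0024], 1],
    [[0, 0, 0], [-0.0365, -0.0258, -0.0024], 1],
    [[0, 0, 0], [-0.0365, -0.0258, -0.0024], 1],
    [[0, 0, 0], [-0.0365, -0.0258, -0.0024], 1],
    [[0, 0, 0], [-0.0365, -0.0258, -0.0024], 1],
    [[0, 0, 0], [-0.0365, -0.0258, -0.0024], 1],
    [[0, 0, 0], [-0.0365, -0.0258, -0.0024], 1],
    [[0, 0, 0], [-0.0365, -0.0258, -0.0024], 1],
    [[0, 0, 0], [-0.0365, -0.0258, -0.0024], 1],
    [[0, 0, 0], [-0.0365, -0.0258, -0.0024], 1],
    [[0, 0, 0], [-0.0365, -0.0258, -0.0024], 1],
    [[0, 0, 0], [-0.0365, -0.0258, -0.0024], 1],
    [[0, 0, 0], [-0.0365, -0.0258, -0.0024], 1],
    [[0, 0, 0], [0, 0, 0], 1],
    [[0, 0, 0], [0, 0, 0], 1]
  ]
}}

```text
t: 2.15
ee_pos: [574.6, 117.3, 251.8]
tool_rot: [-0.001, 0.156, 0.988, 0.0]
contact_force: [-0.3, 0.2, 0.4]
grip_width: 1.002
finger_force: 0.0
```

```bash
python3 - <<'E'
from h import *
import json
c=r.camera_params("wrist"); json.dump({k:np.array(v).tolist() for k,v in c.items()},open("c1.json","w"))
I=r.grab_frame("wrist")[:,:,::-1]; cv2.imwrite("pics/w1.png",I); cv2.imwrite("pics/w1v.png",cv2.resize(I,(800,500),interpolation=2))
s=r.state(); print(s["ee_pos"],s["tool_rot"],s["t"])
E
```

```text
[574.36584928 118.04249373 251.90543721] [-7.97456490e-04  1.55612007e-01  9.87817844e-01  4.17400277e-04] 2.2
```

View pics/w1v.png

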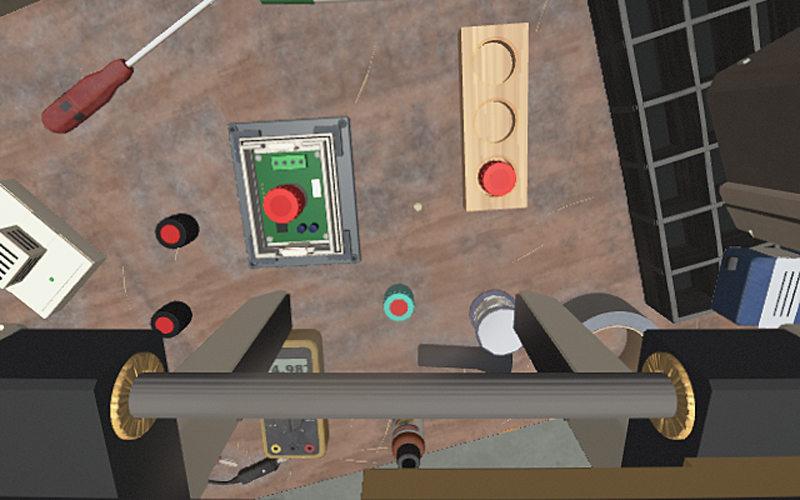

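The wrist view (800-wide scale) shows the cap at (284,203) on the housing, free wells at (495,62) and (494,122), the spare cap at (497,178), black caps at (177,232)/(172,320) and turquoise at (398,303). Next I check with a wireframe overlay on a close crop.

```bash
cat > ov.py <<'E'
from h import *
import json,sys
c=json.load(open("c1.json")); s=1.25
I=cv2.imread("pics/w1.png")
h2,h1=pt(c,(495/s,62/s),24),pt(c,(494.3/s,122/s),24); print(h2,h1,np.linalg.norm(h2-h1))
# nest top corners z=10 & ledge
n=[pt(c,(u/s,v/s),10) for u,v in[(230,123),(350,117),(357,262),(249,268)]]
n=np.array(n); print(n.round(1)); print(n.mean(0),np.linalg.norm(n-np.roll(n,-1,0),axis=1))
cap=pt(c,(281/s,203/s),64); print("cap",cap)
def rect(cx,cy,yaw,a,b,z):
    q=np.array([[a,b],[-a,b],[-a,-b],[a,-b]])/2; R=np.array([[np.cos(yaw),-np.sin(yaw)],[np.sin(yaw),np.cos(yaw)]])
    return np.c_[q@R.T+[cx,cy],np.full(4,z)]
def circ(cx,cy,rad,z):
    t=np.linspace(0,2*np.pi,40); return np.c_[cx+rad*np.cos(t),cy+rad*np.sin(t),np.full(40,z)]
def draw(J,k,off,P,col):
    q=(proj(c,P)-off+.5)*k-.5; cv2.polylines(J,[(q*16).round().astype(int)],True,col,1,cv2.LINE_AA,4)
def over(H,B,name,u0,v0,u1,v1,k):
    J=cv2.resize(I[v0:v1,u0:u1],None,fx=k,fy=k,interpolation=2)
    o=np.array([u0,v0]); x,y,a=H
    draw(J,k,o,rect(x,y,a,140,112,10),(255,0,255)); draw(J,k,o,rect(x,y,a,101,73,41),(255,255,0)); draw(J,k,o,rect(x,y,a,112,84,24),(0,255,255))
    draw(J,k,o,circ(x,y,15,64),(255,0,0))
    x,y,a=B; draw(J,k,o,rect(x,y,a,56,156,24),(255,0,0))
    for d in(-49,0,49): draw(J,k,o,circ(x-np.sin(a)*d,y+np.cos(a)*d,18,24),(255,0,255))
    cv2.imwrite(name,J)
E
python3 - <<'E'
from ov import *
a=np.arctan2(*(h2-h1)[::-1])-np.pi/2
e=(n[2]+n[1]-n[0]-n[3]);
l=(n[3]-n[0]+n[2]-n[1]); ha=np.arctan2(l[1],l[0]); print("yaws",a,ha)
over((*n.mean(0),ha),(*h1,a),"pics/ov1.png",170,5,440,225,2.9)
E
```

```text
[476.86531    231.72642036] [524.27827249 218.48810096] 49.226437127000956
[[451.2  -8. ]
 [480.4  97.9]
 [612.2  57.8]
 [584.9 -46.7]]
[532.16318231  25.22808861] [109.82516752 137.77276539 107.9763243  139.10812953]
cap [530.14286114  25.86734879]
yaws 1.2985174813033091 -0.28839252391997144
```

View pics/ov1.png

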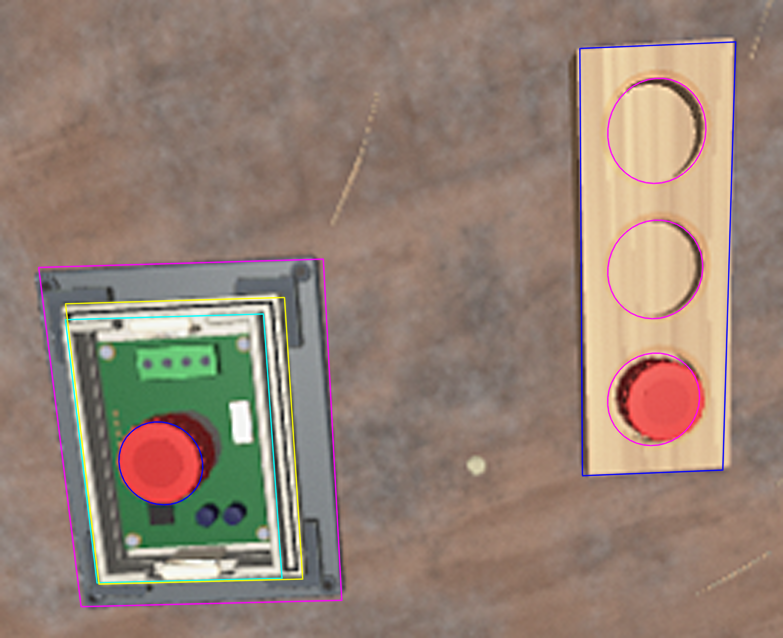

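Overlay fits: the red cap on the housing is confirmed, the housing is at about (532,25), hole1 at (524,218) and hole2 at (477,232). Going above the cap.

Emit:
{"method": "apply_moves", "body": {
  "motion": [
    [[0, 0, 0], [0.0016, -0.0127, 0.0177], 0.2],
    [[0, 0, 0], [0.0016, -0.0127, 0.0177], 0.2],
    [[0, 0, 0], [0.0016, -0.0127, 0.0177], 0.2],
    [[0, 0, 0], [0.0016, -0.0127, 0.0177], 0.2],
    [[0, 0, 0], [0.0016, -0.0127, 0.0177], 0.2],
    [[0, 0, 0], [0.0016, -0.0127, 0.0177], 0.2],
    [[0, 0, 0], [0.0016, -0.0127, 0.0177], 0.2],
    [[0, 0, 0], [0.0016, -0.0127, 0.0177], 0.2],
    [[0, 0, 0], [0, 0, 0], 0.2],
    [[0, 0, 0], [0, 0, 0], 0.2]
  ]
}}

```text
t: 3.45
ee_pos: [532.3, 25.5, 111.3]
tool_rot: [0.001, 0.156, 0.988, 0.001]
contact_force: [0.5, -0.4, 0.4]
grip_width: 0.6
finger_force: 0.0
```

```bash
python3 - <<'E'
from h import *
c=r.camera_params("wrist"); s=r.state()
I=r.grab_frame("wrist")[:,:,::-1]; cv2.imwrite("pics/w2.png",I)
print(s["ee_pos"],s["tool_rot"],s["contact_force"],s["grip_width"])
h=cv2.cvtColor(I.copy(),cv2.COLOR_BGR2HSV); m=cv2.inRange(h,(0,150,140),(8,255,255))|cv2.inRange(h,(172,150,140),(180,255,255))
n,l,st,ce=cv2.connectedComponentsWithStats(m)
for i in range(1,n):
    if st[i,4]>150: print(st[i],ce[i],pt(c,ce[i],64))
print(proj(c,[[532,25,64],[532,25,36]]))
E
```

```text
[532.25826924  25.45801303 111.34980611] [5.90411049e-04 1.55624977e-01 9.87815837e-01 6.24719025e-04] [ 0.50669697 -0.35979976  0.3868803 ] 0.6003248112777585
[ 559  160   41   42 1244] [579.12299035 182.085209  ] [558.8611995 189.7407551]
[ 297  196   47   44 1535] [320.22019544 218.20325733] [530.94010705  24.61307745]
[161 234  24  21 384] [172.42708333 243.78385417] [517.7484166  -74.91903581]
[[321.28469873 219.49295818]
 [321.29177902 206.84811683]]
```

Cap centre checks at (531,25). Descend and grip.

Emit:
{"method": "apply_moves", "body": {
  "motion": [
    [[0, 0, 0], [0.0009, -0.001, 0.015], 0.2],
    [[0, 0, 0], [0, 0, 0.015], 0.2],
    [[0, 0, 0], [0, 0, 0.015], 0.2],
    [[0, 0, 0], [0, 0, 0.013], 0.2],
    [[0, 0, 0], [0, 0, 0], 0.0],
    [[0, 0, 0], [0, 0, 0], -0.3],
    [[0, 0, 0], [0, 0, 0], -0.6],
    [[0, 0, 0], [0, 0, 0], -0.6],
    [[0, 0, 0], [0, 0, 0], -0.6]
  ],
  "grip_force": 10
}}

```text
t: 4.62
ee_pos: [531.2, 23.7, 53.2]
tool_rot: [0.001, 0.156, 0.988, 0.0]
contact_force: [0.8, 0.7, 3.0]
grip_width: 0.317
finger_force: 10.0
```

Emit:
{"method": "apply_moves", "body": {
  "motion": [
    [[0, 0, 0], [0, 0, -0.015], -0.6],
    [[0, 0, 0], [0, 0, -0.015], -0.6],
    [[0, 0, 0], [0, 0, -0.015], -0.6],
    [[0, 0, 0], [0.0115, 0.0181, -0.012], -0.6],
    [[0, 0, 0], [0.0115, 0.0181, 0], -0.6],
    [[0, 0, 0], [0.0115, 0.0181, 0], -0.6],
    [[0, 0, 0], [0.0115, 0.0181, 0], -0.6],
    [[0, 0, 0], [0.0115, 0.0181, 0], -0.6],
    [[0, 0, 0], [0.0115, 0.0181, 0], -0.6],
    [[0, 0, 0], [0.0115, 0.0181, 0], -0.6],
    [[0, 0, 0], [0.0115, 0.0181, 0], -0.6],
    [[0, 0, 0], [0.0115, 0.0181, 0], -0.6],
    [[0, 0, 0], [0.0115, 0.0181, 0], -0.6],
    [[0, 0, 0], [0, 0, 0.03], -0.6],
    [[0, 0, 0], [0, 0, 0], -0.6],
    [[0, 0, 0], [0, 0, 0], -0.6]
  ]
}}

```text
t: 6.62
ee_pos: [477.8, 230.2, 80.6]
tool_rot: [0.0, 0.157, 0.988, 0.0]
contact_force: [0.1, 0.6, -0.6]
grip_width: 0.317
finger_force: 10.0
```

```bash
python3 - <<'E'
from h import *
c=r.camera_params("wrist"); s=r.state()
I=r.grab_frame("wrist")[:,:,::-1].copy(); cv2.imwrite("pics/w3.png",I)
p=s["ee_pos"];print(p,s["tool_rot"],s["contact_force"],s["grip_width"])
h=cv2.cvtColor(I,cv2.COLOR_BGR2HSV); m=cv2.inRange(h,(0,150,140),(8,255,255))|cv2.inRange(h,(172,150,140),(180,255,255))
n,l,st,ce=cv2.connectedComponentsWithStats(m)
for i in range(1,n):
    if st[i,4]>150: print(st[i],ce[i],pt(c,ce[i],p[2]+11),pt(c,ce[i],38))
t=np.linspace(0,6.28,40)
J=cv2.resize(I[100:340,150:470],None,fx=2.5,fy=2.5,interpolation=2)
for (x,y,z,rad,col) in[(476.9,231.7,24,18,(255,0,255)),(524.3,218.5,24,18,(255,255,0)),(p[0],p[1],p[2]+11,15,(255,0,0))]:
    q=(proj(c,np.c_[x+rad*np.cos(t),y+rad*np.sin(t),t*0+z])-[150,100])*2.5
    cv2.polylines(J,[q.astype(int)],True,col,1,cv2.LINE_AA)
cv2.imwrite("pics/w3v.png",J)
E
```

```text
[477.77040405 230.22400799  80.63257005] [4.57317065e-04 1.57292660e-01 9.87551928e-01 5.41025569e-06] [ 0.10103293  0.5983092  -0.62485715] 0.31718629533227033
[ 292  232   60   54 2553] [321.60791226 258.0791226 ] [477.18656209 230.03594846] [501.53041716 222.0431117 ]
[ 312  335   42   30 1033] [332.56727977 348.59922556] [529.05485818 219.21617213] [571.33561713 207.48168001]
```

View pics/w3v.png

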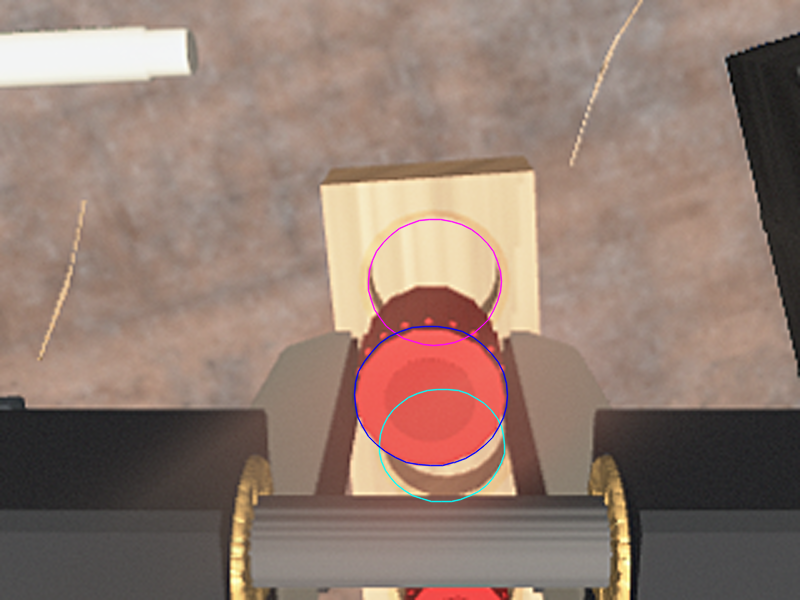

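Picture shows the held cap (430,396) and hole2 ring at (435,282), agreeing with my numbers to about 1–2 mm. Correct and lower.

Emit:
{"method": "apply_moves", "body": {
  "motion": [
    [[0, 0, 0], [0.0008, 0.0015, 0.012], -0.6],
    [[0, 0, 0], [0, 0, 0.012], -0.6],
    [[0, 0, 0], [0, 0, 0.012], -0.6],
    [[0, 0, 0], [0, 0, 0.008], -0.6],
    [[0, 0, 0], [0, 0, 0.007], -0.6],
    [[0, 0, 0], [0, 0, 0.0015], -0.6],
    [[0, 0, 0], [0, 0, 0], -0.6]
  ]
}}

```text
t: 7.55
ee_pos: [477.0, 232.5, 27.2]
tool_rot: [0.0, 0.157, 0.988, 0.0]
contact_force: [0.8, 0.3, -0.1]
grip_width: 0.316
finger_force: 10.0
```

Emit:
{"method": "apply_moves", "body": {
  "motion": [
    [[0, 0, 0], [0, 0, 0], -0.2],
    [[0, 0, 0], [0, 0, 0], 0.0],
    [[0, 0, 0], [0, 0, 0], 0.1],
    [[0, 0, 0], [0, 0, 0], 0.1],
    [[0, 0, 0], [0, 0, -0.015], 0.1],
    [[0, 0, 0], [0, 0, -0.02], 0.1],
    [[0, 0, 0], [0, 0, -0.025], 0.1],
    [[0, 0, 0], [-0.02, 0, -0.025], 0.1],
    [[0, 0, 0], [-0.02, 0, -0.025], 0.1],
    [[0, 0, 0], [0, 0, 0], 0.1]
  ]
}}

```text
t: 8.8
ee_pos: [517.6, 219.7, 139.8]
tool_rot: [0.003, 0.158, 0.987, 0.001]
contact_force: [0.1, -0.5, 0.7]
grip_width: 0.551
finger_force: 0.0
```

```bash
python3 - <<'E'
from h import *
c=r.camera_params("wrist"); s=r.state()
I=r.grab_frame("wrist")[:,:,::-1].copy(); cv2.imwrite("pics/w4.png",I)
p=s["ee_pos"];print(p,s["tool_rot"],s["contact_force"],s["grip_width"])
h=cv2.cvtColor(I,cv2.COLOR_BGR2HSV); m=cv2.inRange(h,(0,150,140),(8,255,255))|cv2.inRange(h,(172,150,140),(180,255,255))
n,l,st,ce=cv2.connectedComponentsWithStats(m)
for i in range(1,n):
    if st[i,4]>150: print(st[i],ce[i],pt(c,ce[i],38))
c=r.camera_params("side")
I=r.grab_frame("side")[:,:,::-1].copy(); cv2.imwrite("pics/s4.png",I)
h=cv2.cvtColor(I,cv2.COLOR_BGR2HSV); m=cv2.inRange(h,(0,150,120),(8,255,255))|cv2.inRange(h,(172,150,120),(180,255,255))
n,l,st,ce=cv2.connectedComponentsWithStats(m)
for i in range(1,n):
    if st[i,4]>15 and abs(ce[i][0]-270)<40 and ce[i][1]<200: print(st[i],ce[i],pt(c,ce[i],32))
E
```

```text
[517.6418329  219.68091248 139.78643983] [0.00293105 0.15796627 0.9874391  0.00144456] [ 0.08844686 -0.47128411  0.66255415] 0.5510699056286605
[302 123  39  40 891] [319.68237935 146.00448934] [478.46919307 230.93442146]
[310 242  36  32 798] [327.02506266 257.98496241] [570.29359956 207.17072351]
[235   9  15   5  50] [241.86  11.3 ] [1073.29073772 2131.77923148]
[283 154  11  11  79] [288.59493671 158.44303797] [573.68423667 209.38428   ]
[248 159  11   8  69] [253.4057971  162.17391304] [479.36775498 238.07680801]
```

Cap stands at (478,231), within ~2 mm of hole2. Now to the cover.

Emit:
{"method": "apply_moves", "body": {
  "motion": [
    [[0, 0, 0], [-0.0145, -0.0369, -0.0075], 0.1],
    [[0, 0, 0], [-0.0145, -0.0369, -0.0075], 0.1],
    [[0, 0, 0], [-0.0145, -0.0369, -0.0075], 0.1],
    [[0, 0, 0], [-0.0145, -0.0369, -0.0075], 0.1],
    [[0, 0, 0], [-0.0145, -0.0369, -0.0075], 0.1],
    [[0, 0, 0], [-0.0145, -0.0369, -0.0075], 0.1],
    [[0, 0, 0], [-0.0145, -0.0369, -0.0075], 0.1],
    [[0, 0, 0], [-0.0145, -0.0369, -0.0075], 0.1],
    [[0, 0, 0], [-0.0145, -0.0369, -0.0075], 0.1],
    [[0, 0, 0], [-0.0145, -0.0369, -0.0075], 0.1],
    [[0, 0, 0], [-0.0145, -0.0369, -0.0075], 0.1],
    [[0, 0, 0], [-0.0145, -0.0369, -0.0075], 0.1],
    [[0, 0, 0], [0, 0, 0], 0.1],
    [[0, 0, 0], [0, 0, 0], 0.1]
  ]
}}

```text
t: 10.65
ee_pos: [542.7, -252.4, 225.7]
tool_rot: [-0.002, 0.156, 0.988, 0.001]
contact_force: [-0.3, -0.2, 0.2]
grip_width: 0.548
finger_force: 0.0
```

```bash
python3 - <<'E'
from h import *
import json
c=r.camera_params("wrist"); json.dump({k:np.array(v).tolist() for k,v in c.items()},open("c5.json","w"))
s=r.state(); I=r.grab_frame("wrist")[:,:,::-1].copy(); cv2.imwrite("pics/w5.png",I)
print(s["ee_pos"],s["tool_rot"],s["joints"])
cv2.imwrite("pics/w5v.png",cv2.resize(I[0:320,80:560],None,fx=1.66,fy=1.66,interpolation=2))
E
```

```text
[ 542.73061084 -252.44993518  225.68482462] [-0.00157882  0.15582356  0.98778282  0.00127697] [ 0.33163441  0.52962734  0.10988426  1.57001463 -0.06580954  1.04925163
  1.71746774]
```

View pics/w5v.png

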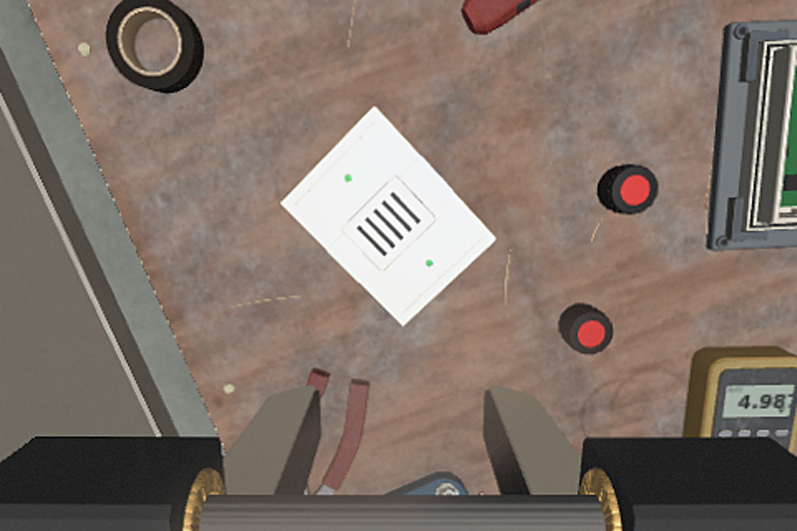

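Cover corners (crop): (375,107), (282,204), (404,326), (496,240); guard at (389,222).

```bash
python3 - <<'E'
from h import *
import json
c=json.load(open("c5.json")); I=cv2.imread("pics/w5.png")
h=cv2.cvtColor(I,cv2.COLOR_BGR2HSV); m=cv2.inRange(h,(0,0,200),(180,45,255)); m[270:]=0
m=cv2.morphologyEx(m,cv2.MORPH_CLOSE,np.ones((15,15)))
cs=cv2.findContours(m,0,1)[0]; k=[x for x in cs if cv2.pointPolygonTest(x,(314,134),False)>0][0]
P=np.array([pt(c,p[0],20) for p in k],np.float32); rc=cv2.minAreaRect(P); print("cover rect",rc)
q=np.array([[375,107],[282,204],[404,326],[496,240]])/1.66+[80,0]
Q=np.array([pt(c,p,20) for p in q]); print(Q.round(1),Q.mean(0),np.linalg.norm(Q-np.roll(Q,-1,0),axis=1))
l=Q[2]-Q[1]+Q[3]-Q[0]; print("long yaw",np.arctan2(l[1],l[0]))
g=np.array([[398,176],[436,217],[385,270],[342,229]])/1.66+[80,0]
G=np.array([pt(c,p,46) for p in g]); print("guard",G.mean(0),np.linalg.norm(G-np.roll(G,-1,0),axis=1)); l=G[2]-G[1]+G[3]-G[0]; print(np.arctan2(l[1],l[0]))
E
```

```text
cover rect ((499.25604248046875, -246.71646118164062), (112.7520751953125, 84.90926361083984), 25.780303955078125)
[[ 431.7 -233.3]
 [ 468.5 -308.1]
 [ 568.9 -258.9]
 [ 532.5 -184.7]] [ 500.40270534 -246.25924996] [ 83.35250413 111.83056283  82.73884066 111.86554983]
long yaw 0.45242226736382035
guard [ 499.33876335 -245.38025311] [32.6788315  44.13483934 35.57059688 45.45939787]
-1.1108431567184713
```

Emit:
{"method": "apply_moves", "body": {
  "motion": [
    [[0, 0, 0], [0.0145, -0.0024, 0.015], 0.2],
    [[0, 0, 0], [0.0144, -0.0024, 0.015], 0.2],
    [[0, 0, 0], [0.0144, -0.0025, 0.015], 0.2],
    [[0, 0, 0.1347], [0, 0, 0.01], 0.2],
    [[0, 0, 0.1347], [0, 0, 0.01], 0.2],
    [[0, 0, 0.1347], [0, 0, 0.01], 0.2],
    [[0, 0, 0.1347], [0, 0, 0.01], 0.2],
    [[0, 0, 0.1347], [0, 0, 0.01], 0.2],
    [[0, 0, 0.1347], [0, 0, 0.01], 0.2],
    [[0, 0, 0], [0, 0, 0], 0.2],
    [[0, 0, 0], [0, 0, 0], 0.2]
  ]
}}

```text
t: 12.08
ee_pos: [500.2, -247.3, 122.3]
tool_rot: [-0.0, 0.531, 0.847, 0.0]
contact_force: [-0.7, -0.1, -0.2]
grip_width: 0.6
finger_force: 0.0
```

```bash
python3 - <<'E'
from h import *
c=r.camera_params("wrist"); s=r.state(); p=s["ee_pos"]
I=r.grab_frame("wrist")[:,:,::-1].copy(); cv2.imwrite("pics/w6.png",I)
q=s["tool_rot"]; yv=np.array([2*(q[1]*q[2]-q[0]*q[3]),1-2*(q[1]**2+q[3]**2)]); print(p,q,"tool y deg",np.degrees(np.arctan2(yv[1],yv[0])),s["grip_width"])
J=I.copy(); t=.45; R=np.array([[np.cos(t),-np.sin(t)],[np.sin(t),np.cos(t)]]); b=np.array([499.3,-246.2])
for a,w,z,col in[(112,84,20,(255,0,255)),(36,46,46,(255,0,0))]:
    k=np.array([[a,w],[-a,w],[-a,-w],[a,-w]])/2@R.T+b
    cv2.polylines(J,[(proj(c,np.c_[k,[z]*4])*16).astype(int)],True,col,1,cv2.LINE_AA,4)
cv2.imwrite("pics/w6v.png",cv2.resize(J[40:400,80:560],None,fx=1.66,fy=1.66,interpolation=2))
E
```

```text
[ 500.18456047 -247.25749154  122.29684287] [-1.15199826e-04  5.30896094e-01  8.47436880e-01  2.39550251e-04] tool y deg 25.86795316782381 0.5997687989786187
```

View pics/w6v.png

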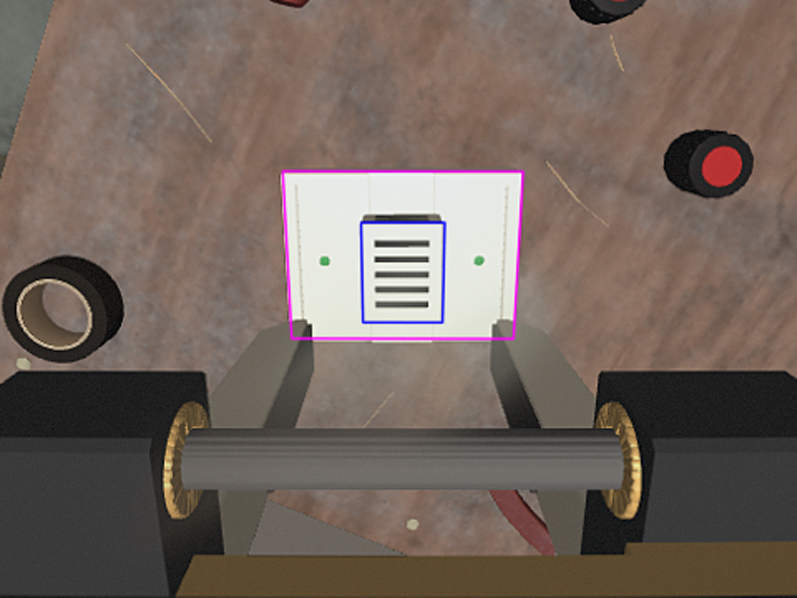

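The overlay matches the cover and guard. Descend over the guard.

Emit:
{"method": "apply_moves", "body": {
  "motion": [
    [[0, 0, 0], [0.0014, -0.0003, 0.02], 0.2],
    [[0, 0, 0], [0, 0, 0.02], 0.2],
    [[0, 0, 0], [0, 0, 0.02], 0.2],
    [[0, 0, 0], [0, 0, 0.018], 0.2],
    [[0, 0, 0], [0, 0, 0.013], 0.2],
    [[0, 0, 0], [0, 0, 0.004], 0.2],
    [[0, 0, 0], [0, 0, 0.001], 0.2],
    [[0, 0, 0], [0, 0, 0], 0.2]
  ]
}}

```text
t: 13.12
ee_pos: [499.4, -247.4, 26.7]
tool_rot: [0.001, 0.532, 0.847, 0.0]
contact_force: [1.2, 1.2, -0.2]
grip_width: 0.601
finger_force: 0.0
```

Emit:
{"method": "apply_moves", "body": {
  "motion": [
    [[0, 0, 0], [0, 0, 0.0015], 0.2],
    [[0, 0, 0], [0, 0, 0], 0.0],
    [[0, 0, 0], [0, 0, 0], -0.2],
    [[0, 0, 0], [0, 0, 0], -0.5],
    [[0, 0, 0], [0, 0, 0], -0.5],
    [[0, 0, 0], [0, 0, 0], -0.5],
    [[0, 0, 0], [0, 0, -0.015], -0.5],
    [[0, 0, 0], [0, 0, -0.02], -0.5],
    [[0, 0, 0], [0, 0, -0.025], -0.5],
    [[0, 0, 0], [0, 0, -0.025], -0.5],
    [[0, 0, 0], [0, 0, -0.02], -0.5],
    [[0, 0, 0], [0, 0, 0], -0.5],
    [[0, 0, 0], [0, 0, 0], -0.5]
  ],
  "grip_force": 40
}}

```text
t: 14.75
ee_pos: [498.5, -246.9, 129.3]
tool_rot: [-0.001, 0.532, 0.846, -0.0]
contact_force: [0.5, -0.0, -1.4]
grip_width: 0.383
finger_force: 40.0
```

```bash
cat > inhand.py <<'E'
from h import *
from scipy.optimize import least_squares
def measure(save):
    """cover pose in hand: fit of the visible far/left/right edges of the top rectangle; returns state and mask image"""
    S=[r.state() for _ in range(1)][0]; c=r.camera_params("wrist"); I=r.grab_frame("wrist")[:,:,::-1].copy(); cv2.imwrite(save,I)
    return S,c,I
E
python3 - <<'E'
from inhand import *
S,c,I=measure("pics/w7.png"); p=S["ee_pos"]; q=S["tool_rot"]
print(p,q,S["grip_width"],S["contact_force"])
from scipy.spatial.transform import Rotation as Ro
R=Ro.from_quat(q,scalar_first=True).as_matrix(); print(R.round(3).tolist())
J=I.copy()
# expected cover in tool frame: origin at z tool = +25, x along tool y
for a,w,z,col in[(112,84,-20+25,(255,0,255)),(36,46,-46+25,(255,0,0)),(112,84,25,(0,255,255))]:
    k=np.array([[w,a],[-w,a],[-w,-a],[w,-a]])/2
    cv2.polylines(J,[(proj(c,np.c_[k,[z]*4]@R.T+p)*16).astype(int)],True,col,1,cv2.LINE_AA,4)
cv2.imwrite("pics/w7v.png",cv2.resize(J[100:400,120:520],None,fx=2,fy=2,interpolation=2))
E
```

```text
[ 498.46250291 -246.87413477  129.28924448] [-5.63000799e-04  5.32403666e-01  8.46490413e-01 -2.87976697e-05] 0.38279184018242907 [ 0.53881144 -0.00164405 -1.43271345]
[[-0.433, 0.901, -0.001], [0.901, 0.433, 0.001], [0.001, -0.001, -1.0]]
```

View pics/w7v.png

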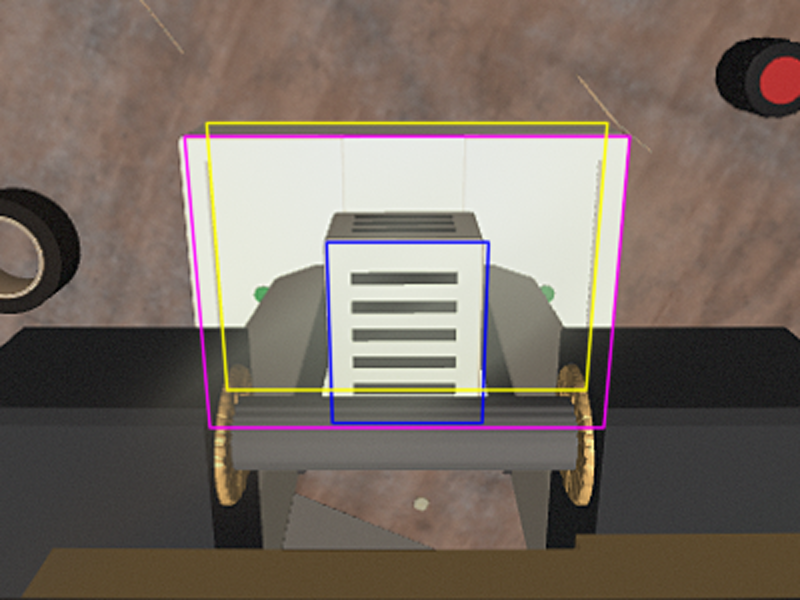

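Cover is held, level and centred within ~1 mm on the guard (guard at x 325–487, expected 327–489). Moving to a viewpoint just short of the housing, with final yaw.

Emit:
{"method": "apply_moves", "body": {
  "motion": [
    [[0, 0, 0], [0.0223, 0.0116, -0.003], -0.5],
    [[0, 0, 0], [0.0223, 0.0116, -0.003], -0.5],
    [[0, 0, 0], [0.0223, 0.0116, -0.003], -0.5],
    [[0, 0, 0], [0.0223, 0.0116, -0.003], -0.5],
    [[0, 0, 0], [0.0223, 0.0116, -0.003], -0.5],
    [[0, 0, 0], [0.0223, 0.0116, -0.003], -0.5],
    [[0, 0, 0], [0.0223, 0.0116, -0.003], -0.5],
    [[0, 0, 0.1472], [0, 0, 0], -0.5],
    [[0, 0, 0.1472], [0, 0, 0], -0.5],
    [[0, 0, 0.1472], [0, 0, 0], -0.5],
    [[0, 0, 0.1472], [0, 0, 0], -0.5],
    [[0, 0, 0.1472], [0, 0, 0], -0.5],
    [[0, 0, 0], [0, 0, 0], -0.5],
    [[0, 0, 0], [0, 0, 0], -0.5],
    [[0, 0, 0], [0, 0, 0], -0.5]
  ]
}}

```text
t: 16.68
ee_pos: [504.5, -71.4, 150.5]
tool_rot: [-0.0, 0.801, 0.599, -0.0]
contact_force: [-0.1, -0.1, -1.6]
grip_width: 0.382
finger_force: 40.0
```

```bash
cat > fit.py <<'E'
from h import *
import json
from scipy.optimize import minimize
from scipy.ndimage import map_coordinates
S=r.state(); c=r.camera_params("wrist"); I=r.grab_frame("wrist")[:,:,::-1].copy(); cv2.imwrite("pics/w8.png",I)
p=S["ee_pos"]; q=S["tool_rot"]; json.dump([{k:np.array(v).tolist() for k,v in c.items()},p.tolist(),q.tolist()],open("c8.json","w"))
y=np.array([2*(q[1]*q[2]-q[0]*q[3]),1-2*(q[1]**2+q[3]**2)]); print(p,q,"tool y rad",np.arctan2(y[1],y[0]))
g=cv2.GaussianBlur(cv2.cvtColor(I,cv2.COLOR_BGR2LAB),(0,0),1.2).astype(float)
G=sum(cv2.Sobel(g[...,i],cv2.CV_64F,1,0)**2+cv2.Sobel(g[...,i],cv2.CV_64F,0,1)**2 for i in range(3))**.5
def lines(h,sets):
    R=np.array([[np.cos(h[2]),-np.sin(h[2])],[np.sin(h[2]),np.cos(h[2])]]); out=[]
    for a,b,z in sets:
        t=np.linspace(-.8,.8,60)
        k=np.r_[np.c_[t*a/2,t*0+b/2],np.c_[t*a/2,t*0-b/2],np.c_[t*0+a/2,t*b/2],np.c_[t*0-a/2,t*b/2]]
        out.append(np.c_[k@R.T+h[:2],np.full(len(k),z)])
    return np.vstack(out)
def score(h,sets):
    uv=proj(c,lines(h,sets)); ok=uv[:,1]<165
    return -np.where(ok,map_coordinates(np.minimum(G,120),uv[:,::-1].T,order=1,mode="nearest"),0).mean()
for nm,sets in[("nest",[(140,112,10)]),("base",[(112,84,24)]),("all",[(140,112,10),(112,84,24)])]:
    best=min((minimize(score,[532+a,25+b,-.288],args=(sets,),method="Nelder-Mead",options=dict(initial_simplex=[[532+a,25+b,-.288],[534+a,25+b,-.288],[532+a,27+b,-.288],[532+a,25+b,-.27]])) for a in(-2,0,2) for b in(-2,0,2)),key=lambda m:m.fun)
    print(nm,best.x.round(3),round(best.fun,1))
J=I.copy()
for a,b,z,col in[(140,112,10,(255,0,255)),(101,73,41,(255,255,0)),(112,84,24,(0,255,255))]:
    h=best.x; R=np.array([[np.cos(h[2]),-np.sin(h[2])],[np.sin(h[2]),np.cos(h[2])]])
    k=np.array([[a,b],[-a,b],[-a,-b],[a,-b]])/2@R.T+h[:2]
    cv2.polylines(J,[(proj(c,np.c_[k,[z]*4])*16).astype(int)],True,col,1,cv2.LINE_AA,4)
cv2.imwrite("pics/w8v.png",cv2.resize(J[0:240,160:480],None,fx=2.5,fy=2.5,interpolation=2))
E
python3 fit.py
```

```text
[504.46155645 -71.44134244 150.51547481] [-1.44158857e-04  8.00986621e-01  5.98682218e-01 -1.15994113e-04] tool y rad -0.28708650977176653
nest [ 5.33662e+02  2.57320e+01 -2.60000e-01] -40.6
base [ 5.31698e+02  2.40550e+01 -2.60000e-01] -103.8
all [ 5.31757e+02  2.39870e+01 -2.60000e-01] -68.5
```

View pics/w8v.png

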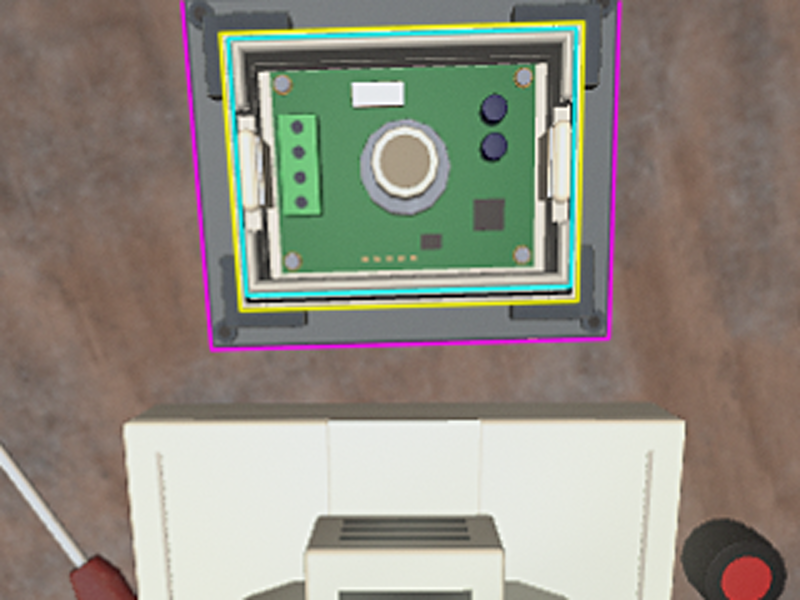

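The picture shows housing outline fits well (nest magenta, ledge yellow), cell at (404,161), cover's far top edge from (124,421) to (685,421), guard top edge (306,548)–(504,548). Compute offsets in tool axes.

```bash
python3 - <<'E'
from h import *
import json
c,p,q=json.load(open("c8.json")); p=np.array(p)
a=-.287; ty=np.array([np.cos(a),np.sin(a)]); tx=np.array([-ty[1],ty[0]])
f=lambda u,v,z:(lambda w:(round(w@tx,1),round(w@ty,1)))(pt(c,(160+u/2.5,v/2.5),z)-p[:2])
print("cell",f(404,161,52),pt(c,(160+404/2.5,161/2.5),52)); print("collar",f(405,167,36))
print("guard",f(306,548,p[2]+21),f(504,548,p[2]+21))
for z in(-2,-5): print("cover far edge",f(124,421,p[2]+z),f(685,421,p[2]+z))
h=np.array([531.75,24.0])-p[:2]; print("housing",h@tx,h@ty)
E
```

```text
cell (np.float64(99.4), np.float64(-0.9)) [531.76618965  24.1683567 ]
collar (np.float64(99.3), np.float64(-0.6))
guard (np.float64(23.2), np.float64(-18.2)) (np.float64(23.2), np.float64(17.0))
cover far edge (np.float64(41.7), np.float64(-56.2)) (np.float64(41.7), np.float64(54.8))
cover far edge (np.float64(41.1), np.float64(-57.2)) (np.float64(41.1), np.float64(55.8))
housing 99.26225438970565 -0.84489781970046
```

Emit:
{"method": "apply_moves", "body": {
  "motion": [
    [[0, 0, 0], [0.0124, 0, 0], -0.5],
    [[0, 0, 0], [0.0124, 0, 0], -0.5],
    [[0, 0, 0], [0.0124, 0, 0], -0.5],
    [[0, 0, 0], [0.0124, 0, 0], -0.5],
    [[0, 0, 0], [0.0124, 0, 0], -0.5],
    [[0, 0, 0], [0.0124, 0, 0], -0.5],
    [[0, 0, 0], [0.0124, 0, 0], -0.5],
    [[0, 0, 0], [0.0125, -0.0002, 0], -0.5],
    [[0, 0, -0.027], [0, 0, 0.015], -0.5],
    [[0, 0, 0], [0, 0, 0.02], -0.5],
    [[0, 0, 0], [0, 0, 0.02], -0.5],
    [[0, 0, 0], [0, 0, 0.02], -0.5],
    [[0, 0, 0], [0, 0, 0], -0.5],
    [[0, 0, 0], [0, 0, 0], -0.5],
    [[0, 0, 0], [0, 0, 0], -0.5]
  ]
}}

```text
t: 18.6
ee_pos: [533.2, 23.7, 76.4]
tool_rot: [0.0, 0.793, 0.609, 0.001]
contact_force: [-0.1, -0.6, -0.7]
grip_width: 0.384
finger_force: 40.0
```

```bash
python3 - <<'E'
from h import *
P=[]
for i in range(5):
    s=r.state(); r.grab_frame("side"); P.append(np.r_[s["ee_pos"],s["tool_rot"],s["contact_force"]])
print(np.mean(P,0).round(3),np.std(P,0).round(3))
a=-.26; ty=np.array([np.cos(a),np.sin(a)]); tx=np.array([-ty[1],ty[0]])
d=np.array([531.75,24.1])+.65*ty-np.mean(P,0)[:2]; print("left to go tool x,y",d@tx,d@ty)
q=np.mean(P,0)[3:7]; print(np.arctan2(1-2*q[1]**2,2*q[1]*q[2]))
E
```

```text
[ 5.33038e+02  2.38290e+01  7.62690e+01  0.00000e+00  7.93000e-01
  6.09000e-01  1.00000e-03 -4.20000e-02  9.30000e-02 -1.02200e+00] [0.104 0.093 0.097 0.    0.    0.    0.    0.301 0.448 0.347]
left to go tool x,y -0.0694429917033585 -0.6640961033342425
-0.26104115365580727
```

Emit:
{"method": "apply_moves", "body": {
  "motion": [
    [[0, 0, 0], [0, -0.0005, 0.005], -0.5],
    [[0, 0, 0], [0, 0, 0.004], -0.5],
    [[0, 0, 0], [0, 0, 0.003], -0.5],
    [[0, 0, 0], [0, 0, 0.002], -0.5],
    [[0, 0, 0], [0, 0, 0], -0.5],
    [[0, 0, 0], [0, 0, 0], -0.5]
  ],
  "grip_force": 60
}}

```text
t: 19.6
ee_pos: [532.2, 24.0, 61.7]
tool_rot: [0.0, 0.793, 0.609, 0.0]
contact_force: [-0.9, -0.5, -0.4]
grip_width: 0.384
finger_force: 60.0
```

Skirt is over the walls (rim ≈ 37 mm) without force. Press on.

Emit:
{"method": "apply_moves", "body": {
  "motion": [
    [[0, 0, 0], [0, 0, 0.0015], -0.5],
    [[0, 0, 0], [0, 0, 0.0015], -0.5],
    [[0, 0, 0], [0, 0, 0.0015], -0.5],
    [[0, 0, 0], [0, 0, 0], -0.5]
  ]
}}

```text
t: 20.1
ee_pos: [532.6, 24.0, 58.0]
tool_rot: [0.0, 0.793, 0.609, 0.001]
contact_force: [-0.3, 0.2, 5.6]
grip_width: 0.383
finger_force: 60.0
```

Emit:
{"method": "apply_moves", "body": {
  "motion": [
    [[0, 0, 0], [0, 0, 0.0015], -0.5],
    [[0, 0, 0], [0, 0, 0.0015], -0.5],
    [[0, 0, 0], [0, 0, 0], -0.5]
  ]
}}

```text
t: 20.48
ee_pos: [532.6, 24.0, 54.7]
tool_rot: [0.0, 0.793, 0.609, 0.001]
contact_force: [0.0, -0.3, 1.6]
grip_width: 0.381
finger_force: 60.0
```

Emit:
{"method": "apply_moves", "body": {
  "motion": [
    [[0, 0, 0], [0, 0, 0.0015], -0.5],
    [[0, 0, 0], [0, 0, 0.0015], -0.5],
    [[0, 0, 0], [0, 0, 0.001], -0.5],
    [[0, 0, 0], [0, 0, 0], -0.5],
    [[0, 0, 0], [0, 0, 0], -0.5]
  ]
}}

```text
t: 21.1
ee_pos: [532.0, 23.9, 49.9]
tool_rot: [-0.0, 0.793, 0.609, -0.0]
contact_force: [1.1, -0.9, -5.1]
grip_width: 0.38
finger_force: 60.0
```

Emit:
{"method": "apply_moves", "body": {
  "motion": [
    [[0, 0, 0], [0, 0, 0.001], -0.5],
    [[0, 0, 0], [0, 0, 0.0005], -0.5],
    [[0, 0, 0], [0, 0, 0], -0.5],
    [[0, 0, 0], [0, 0, 0], -0.5]
  ]
}}

```text
t: 21.6
ee_pos: [532.1, 24.1, 48.8]
tool_rot: [-0.0, 0.793, 0.609, 0.0]
contact_force: [-0.0, -0.7, -0.4]
grip_width: 0.382
finger_force: 60.0
```

Emit:
{"method": "apply_moves", "body": {
  "motion": [
    [[0, 0, 0], [0, 0, 0.0005], -0.5],
    [[0, 0, 0], [0, 0, 0.0005], -0.5],
    [[0, 0, 0], [0, 0, 0], -0.5],
    [[0, 0, 0], [0, 0, 0], -0.5]
  ]
}}

```text
t: 22.1
ee_pos: [532.1, 24.1, 48.7]
tool_rot: [-0.0, 0.793, 0.609, 0.0]
contact_force: [-2.7, -0.4, 8.0]
grip_width: 0.385
finger_force: 60.0
```

Emit:
{"method": "apply_moves", "body": {
  "motion": [
    [[0, 0, 0], [0, 0, 0.0003], -0.5],
    [[0, 0, 0], [0, 0, 0], -0.5],
    [[0, 0, 0], [0, 0, 0], -0.5],
    [[0, 0, 0], [0, 0, 0], -0.5],
    [[0, 0, 0], [0, 0, 0], -0.5]
  ]
}}

```text
t: 22.72
ee_pos: [532.1, 24.0, 48.6]
tool_rot: [-0.0, 0.793, 0.609, 0.0]
contact_force: [-2.5, 0.2, 8.6]
grip_width: 0.383
finger_force: 60.0
```

```bash
python3 - <<'E'
from h import *
P=[]
for i in range(5):
    s=r.state(); I=r.grab_frame("side"); P.append(np.r_[s["ee_pos"],s["contact_force"],s["torque"]])
print(np.mean(P,0).round(2),s["t"])
c=r.camera_params("side"); I=I[:,:,::-1].copy(); cv2.imwrite("pics/s9.png",I)
h=cv2.cvtColor(I,cv2.COLOR_BGR2HSV); m=cv2.inRange(h,(0,150,120),(8,255,255))|cv2.inRange(h,(172,150,120),(180,255,255))
n,l,st,ce=cv2.connectedComponentsWithStats(m)
for i in range(1,n):
    if st[i,4]>15 and abs(ce[i][0]-270)<40 and ce[i][1]<200: print(ce[i],pt(c,ce[i],32))
J=I[150:240,250:370]; a=-.26; R=np.array([[np.cos(a),-np.sin(a)],[np.sin(a),np.cos(a)]])
J=cv2.resize(J,None,fx=6,fy=6,interpolation=2)
for z,col in[(24,(255,0,255)),(47,(255,255,0))]:
    k=np.array([[112,84],[-112,84],[-112,-84],[112,-84]])/2@R.T+[531.75,24.1]
    cv2.polylines(J,[((proj(c,np.c_[k,[z]*4])-[250,150]+.5)*6).astype(int)],True,col,1,cv2.LINE_AA)
cv2.imwrite("pics/s9v.png",J)
E
```

```text
[ 5.3211e+02  2.4050e+01  4.8640e+01 -2.4300e+00  3.0000e-01  9.5200e+00
 -0.0000e+00  6.9000e-01  1.0000e-02] 22.925
[287.5     24.3125] [1193.99837245 1641.91839987]
[253.44578313 163.10843373] [477.77201009 233.27005903]
```

```bash
python3 -c "
from workcell import r
print(r.finish_job())"
```

```text
the job is handed in; nothing more can be done
None
```

I handed the job in at about 23 s: the red cap stands in the outer free well (y = +49 mm), and the cover is down on the housing, held with about 9.5 N. The snap is inferred from the force drop and the final height; I had no pictures left to check that it is flush, or that the spare cap stayed put at the end.

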